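Open the canister whose thread hand is unknown and hold its cap

TASK

Open the sage canister: nobody remembers which way its quick-thread cap unscrews, so try it gently one way and, if it stops, the other, without ever forcing it against its stop, until it loosens, then lift it straight up out of the mouth. Carry the cap, level, over the middle of the blue silicone jar-opener disc and finish there still holding it in the air, with its lowest part well clear (at least 60 mm) above the disc: do not put it down or let go. Leave the pill boxes, magnet clip, mug, salt jar and tilt bin as they are.

Things in the scene. Friction and masses are not known exactly. Their poses are not given: they have to be found in the camera images.
- cap: Loose cap, 0.1 to 0.2 kg: sage disc 83 mm across, 6 mm thick, with a pale wooden grip bar on it. Origin on its axis at the disc's underside (level with the canister's rim when closed); z up, x along the bar. Hidden below: a plug 71 mm across, 6 mm deep, and a stem to 28 mm below the origin with two lugs at its foot, 30 mm out along +x and -x. It stays where it is turned to.
- cap_fin (a point): Centre of the cap's wooden grip bar: the bar is 56 mm long (cap x), 16 mm thick (cap y) and 28 mm tall, from the top of the disc (14 mm below this point) to 14 mm above this point; the point lies on the cap's axis, 20 mm above the cap's origin. Take it across its thickness from above.
- canister: Sage ceramic canister with two cream bands, upright and fixed, round, 84 mm across, 140 mm tall, wall 5 mm. Origin at the centre of its underside, z up; its x axis lies along the closed cap's grip bar to within 4 degrees. Inner ledges hold down the closed cap's lugs with 1.5 mm of play, so it cannot be pulled off unturned.
- canister_mouth (a point): Centre of the mouth, at the rim, 140 mm above the island. Which way loosens the cap differs from start to start and cannot be seen. The loosening way it turns easily (under 0.1 N m), can be lifted straight off anywhere between 58 and 110 degrees from the start; the other way it stops solid after some 15 to 28 degrees. Over 100 N at the contacts (about 2 N m) is forcing.
- disc: Blue silicone jar-opener disc, flat on the island and fixed, 120 mm across, 4 mm thick. Origin at the centre of its underside, z up.
- pillbox_low: Lower of two stacked frosted plastic pill boxes, 48 x 120 x 24 mm, loose; origin at the centre of its underside. Leave alone.
- pillbox_top: Upper frosted pill box, the same size, resting on the lower one. Leave alone.
- clip: Steel fridge magnet clip, 36 x 30 mm and about 17 mm tall, loose; origin at the centre of its underside. Leave alone.
- mug: White mug, 80 mm across, 92 mm tall, loose; origin at the centre of its underside. Leave alone.
- salt: Glass salt jar with steel top, 44 mm across, 100 mm tall, loose; origin at the centre of its underside. Leave alone.
- bin_edge (a point): Middle of the upper edge of the tilting front of the white plastic tilt bin (housing 200 x 240 x 220 mm, fixed at the right side of the island), which stands slightly open. Leave alone.
Not all that is in view belongs to the job. Leave any pink or turquoise look-alike of the cap alone.

How it is judged:
By the outcome, as a careful person would: the job done as asked, in the order asked, and still so for the second after the job is handed in, while the arm keeps its last pose, push and grip.
It also fails if it takes over 61 s, if anything falls off the work surface, if the arm or the gripper's body presses on something with over 40 N, if the wrist force passes 120 N, or if a joint passes its speed limit or range.

ROBOT

A 6-joint arm with a two-finger parallel gripper is mounted at the origin on the work surface. World frame = base frame: x ahead of the robot, y to its left, z up, the work surface at z = 0. Lengths are in m, angles in rad, forces in N, time in s.
With the tool pointing down it reaches from about 0.35 to 0.85 m from the base axis. Payload 8.1 kg.
Tool frame: the origin (TCP) lies at the very end of the fingers, on their centre line; the grasp point (between the pads) lies robot.hold_point_z behind it (robot.hold_point_z is the distance from the TCP to the grasp point, in m); z points along the fingers, y is the direction in which the jaws open and shut (so a half turn about z gives the same grasp; the last joint's range is limited). The gripper opens to 93 mm and grips with 3 to 60 N. Pads are 15 mm wide; open, the fingers measure 128 mm over their backs; the gripper's body (75 mm by 188 mm) begins 65 mm behind the grasp point.
Start: joints at [-1.433, 0.13, 1.488, -0, 1.523, -0.085], TCP at [0.133, -0.585, 0.219] pointing down, gripper open.
Joint ranges: [-2.96, 2.96], [-0.89, 2.26], [0.02, 2.5], [-1.34, 4.48], [0, 2.73], [-2.66, 2.66]. Speed limits (rad/s): [2.39, 2.39, 2.79, 3.14, 3.14, 3.14].

INTERFACE

Orientations are given as a rotation vector (axis times angle).
In Python, from plant import robot, cams gives the robot as it stands. The module is installed in compiled form; this text tells all that it offers.
- The arm moves only by the tool step_arm, never from a script. Its argument "deltas" is a list of rows, each an object with "offset": the shift along the tool's x, y, z in cm, a list of three; "roll": the turn about the tool's z in rad. In form: [{"offset": [x, y, z], "roll": roll}, ...]. A call has 1 to 12 rows; each row shifts and turns the commanded pose from where the row before left it, along the tool's axes as they then stand; what a row does not reach is not made up. A row lasts 1/8 s, in which the tool goes at most 62.5 mm and 10.7 degrees, less where a joint would pass 70% of its speed; a pose out of reach is approached as far as the arm can. A call with a gripper value outside its range is refused whole. "fingers" is the finger opening in cm, from 0 to 9.3, set as the call begins (left out, the last holds). The fingers move at their own pace and stop on an object; "grip_force" is the grip in N (left out, the last holds). Time passes only in rows, so rows that do not move let the fingers close. It gives the time, the measured TCP pose, the force and the opening at its end, in the units of the state.
- robot.read_state(): the state, without advancing time (a new reading comes with each control period).
- cams.read_camera(name): name is "side" or "top" or "wrist"; returns a dict with "pixels" (384x512x3 uint8, red, green, blue), "fx", "fy", "cx", "cy" (pixels), "k1" (the pictures are not rectified: a ray, as slopes to the right and down, at radius r is drawn at 1 + k1 r^2 times it, then the intrinsics apply), "extrinsics" (4x4, takes a point from world to camera coordinates). Camera axes: x right, y down, z forward; pixel columns grow to the right and rows downward; lengths in m; the calibration is good to about 2 mm. A picture is of the moment at which its call begins. There is no depth.
- robot.close_job(): hands the job in, once; it reports no verdict.
Trained networks look in a picture, given as the dict that the camera call returned (one of the last four; its "shot" number tells which), for a name from the list of things; names that differ only in an ending like _2 or _b are one class to them, and where a whole thing is asked for, a point or a joint stands for the part that bears it (a point fixed in the world has none). Each returns a list of dicts, best first, with "score" (0 to 1); they miss things now and then, are a little off and sometimes report something else, mostly with a low value. They report only what shows in the picture. A call takes as long as a camera call. They do not tell look-alikes from the thing itself.
- cams.boxes_of(picture, thing): "xy" ([column, row] in pixels, amid what is visible of it).
- cams.silhouettes(picture, thing): "mask" (384x512 bool, what is visible of it) and "xy" ([column, row] in pixels, amid what is visible of it).
- cams.pinpoint(picture, thing): "xy" ([column, row] in pixels: a listed point, or the origin of a listed thing).
The state is a dict: "t": time; "q": joint angles; "dq": joint speeds; "joint_torque": joint torques, N m; "tool_pos": TCP position; "orientation": TCP orientation; "force": force on the tool from outside, world axes, zero at the start; "wrist_torque": the same for the moment, N m; "opening": finger opening in m.
Only numpy, scipy, OpenCV 4.12 (cv2) and the standard library are available. Lean on these libraries where they do the work, as an engineer would, in place of code of your own. Each camera call takes 0.05 s, during which the arm holds its last target. There are 200 camera calls.

## Working session

There is one attempt and no reset: what is moved stays moved. The work goes in short steps, Python scripts to look and compute and a tool call to move; the robot and the scene stay as the last step left them, time stands still between calls to the robot, and variables do not carry over. Pictures are saved under pics/ and viewed, about 8 in all and at most 12, crops included, and the job is handed in when it is done.

Besides the shell and the picture viewer there is one more tool, called after "Emit:" as name([rows], argument=value, ...), one row to a line, values as JSON. step_arm: Moves the arm, as the interface text tells. Its arguments: {"type":"object","properties":{"deltas":{"type":"array"},"fingers":{"type":"number"},"grip_force":{"type":"number"}},"required":["deltas"]}

```bash
mkdir -p pics; cat > h.py <<'E'
import numpy as np, cv2
from plant import robot, cams
from scipy.spatial.transform import Rotation as R
def ray(p,xy):
    x=np.array([(xy[0]-p["cx"])/p["fx"],(xy[1]-p["cy"])/p["fy"]]);u=x.copy()
    for _ in range(20): u=x/(1+p["k1"]*(u@u))
    E=np.array(p["extrinsics"]);Rm=E[:3,:3];o=-Rm.T@E[:3,3]
    return o,Rm.T@np.array([u[0],u[1],1])
def atz(p,xy,z):
    o,d=ray(p,xy);return o+d*(z-o[2])/d[2]
def proj(p,X):
    E=np.array(p["extrinsics"]);c=E[:3,:3]@np.array(X)+E[:3,3];u=c[:2]/c[2];u=u*(1+p["k1"]*(u@u))
    return [u[0]*p["fx"]+p["cx"],u[1]*p["fy"]+p["cy"]]
E
python3 - <<'E'
from h import *
print(robot.read_state(),robot.hold_point_z)
ps={n:cams.read_camera(n) for n in("top","side","wrist")}
for n,p in ps.items():
    print(n,np.round(ray(p,[256,192]),3).tolist())
    cv2.imwrite(f"pics/{n}0.png",p["pixels"][:,:,::-1])
    for t,z in(("cap_fin",.16),("cap",.14),("canister_mouth",.14),("disc",0),("canister",0),("mug",0),("salt",0),("pillbox_top",.024),("clip",0),("bin_edge",.2)):
        r=cams.pinpoint(p,t)
        print(t,[(np.round(a["xy"]).tolist(),round(a["score"],2),np.round(atz(p,a["xy"],z),3).tolist()) for a in r[:3]])
a=np.hstack([cv2.resize(ps[n]["pixels"],(400,300)) for n in("top","side")])
cv2.imwrite("pics/a.png",np.vstack([a,np.hstack([cv2.resize(ps["wrist"]["pixels"],(400,300)),np.zeros((300,400,3),np.uint8)])])[:,:,::-1])
E
```

```text
{'t': 0.0, 'q': array([-1.43337712e+00,  1.31192791e-01,  1.48931804e+00,  3.83499928e-05,
        1.52300718e+00, -8.54015289e-02]), 'dq': array([-0.00016618, -0.00232904,  0.00062334, -0.00045324,  0.00010166,
       -0.00070879]), 'joint_torque': array([-1.29787441e-04, -5.59850693e+01, -4.91751945e+01,  7.67676369e-02,
        3.56104178e-02, -1.24010571e-04]), 'tool_pos': array([ 0.13254212, -0.5845671 ,  0.2175473 ]), 'orientation': array([-3.12020222e+00, -3.49065370e-01,  1.84914788e-05]), 'force': array([0.24069387, 0.42538737, 0.16441744]), 'wrist_torque': array([0.04663634, 0.01507582, 0.02246817]), 'opening': 0.09271886819663135} 0.0188
top [[0.318, -0.122, 1.584], [0.209, 0.017, -0.978]]
cap_fin [([278.0, 260.0], 0.88, [0.417, -0.178, 0.16]), ([235.0, 227.0], 0.76, [0.507, -0.04, 0.16]), ([282.0, 209.0], 0.61, [0.573, -0.182, 0.16])]
cap [([315.0, 250.0], 0.86, [0.455, -0.293, 0.14]), ([236.0, 228.0], 0.76, [0.506, -0.044, 0.14]), ([278.0, 259.0], 0.75, [0.42, -0.179, 0.14])]
canister_mouth [([281.0, 214.0], 0.65, [0.56, -0.179, 0.14])]
disc [([183.0, 227.0], 0.76, [0.51
[... 808 characters left out ...]
.156, 0.14])]
canister_mouth [([288.0, 184.0], 0.78, [0.565, -0.18, 0.14])]
disc [([233.0, 309.0], 0.56, [0.513, 0.147, 0.0])]
canister [([286.0, 225.0], 0.79, [0.562, -0.172, 0.0])]
mug [([254.0, 193.0], 0.79, [0.726, -0.25, 0.0]), ([291.0, 187.0], 0.68, [0.647, -0.344, 0.0]), ([160.0, 273.0], 0.46, [0.732, 0.16, 0.0])]
salt [([117.0, 318.0], 0.95, [0.716, 0.31, 0.0])]
pillbox_top [([186.0, 239.0], 0.9, [0.743, 0.046, 0.024])]
clip [([158.0, 280.0], 0.51, [0.722, 0.179, 0.0])]
bin_edge [([364.0, 127.0], 0.82, [0.486, -0.491, 0.2])]
wrist [[0.209, -0.568, 0.384], [-0.269, -0.085, -0.96]]
cap_fin []
cap []
canister_mouth []
disc []
canister []
mug []
salt []
pillbox_top []
clip []
bin_edge []
```

View pics/a.png

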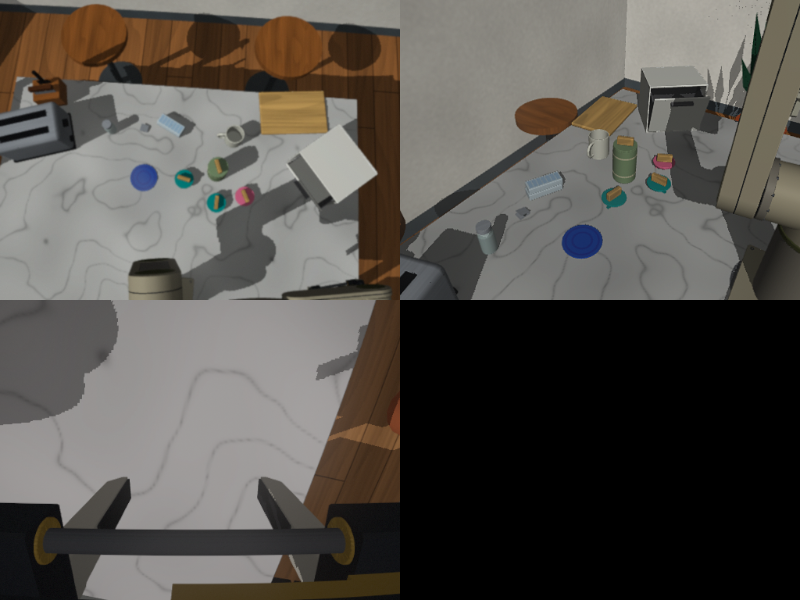

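The picture shows the sage canister at about (435,335) px in the full-size top view. The blue disc is left of it, and two turquoise and one pink look-alike caps stand nearby. Top and side agree on the canister at (0.565, -0.18) and the disc at (0.513, 0.147). I'll move above the canister next.

Emit:
step_arm([
  {"offset": [0,0,-4],"roll": 0},
  {"offset": [0,0,-4],"roll": 0},
  {"offset": [5.1,-3.0,0],"roll": 0},
  {"offset": [5.1,-3.0,0],"roll": 0},
  {"offset": [5.1,-3.0,0],"roll": 0},
  {"offset": [5.1,-3.0,0],"roll": 0},
  {"offset": [5.1,-3.0,0],"roll": 0},
  {"offset": [5.1,-3.0,0],"roll": 0},
  {"offset": [5.1,-3.0,0],"roll": 0},
  {"offset": [5.1,-3.0,0],"roll": 0},
  {"offset": [5.1,-3.0,0],"roll": 0},
  {"offset": [5.1,-3.0,0],"roll": 0},
])

```text
t: 3.15
tool_pos: [0.565, -0.1784, 0.2989]
orientation: [3.122, 0.349, 0.001]
force: [-0.5, -1.0, 0.1]
opening: 0.0926
```

Emit:
step_arm([
  {"offset": [0,0,0],"roll": -0.178},
  {"offset": [0,0,0],"roll": -0.178},
  {"offset": [0,0,0],"roll": -0.178},
  {"offset": [0,0,0],"roll": -0.178},
  {"offset": [0,0,0],"roll": -0.178},
  {"offset": [0,0,0],"roll": -0.178},
  {"offset": [0,0,0],"roll": -0.178},
  {"offset": [0,0,0],"roll": -0.178},
  {"offset": [0,0,0],"roll": -0.178},
  {"offset": [0,0,0],"roll": -0.178},
  {"offset": [0,0,0],"roll": 0},
])

```text
t: 4.53
tool_pos: [0.5637, -0.1799, 0.2986]
orientation: [-1.695, -2.645, -0.0]
force: [0.4, 1.0, 0.1]
opening: 0.0932
```

```bash
cat > look.py <<'E'
from h import *
import sys
s=robot.read_state();Rm=R.from_rotvec(s["orientation"]).as_matrix()
print("t",s["t"],"pos",np.round(s["tool_pos"],4),"yaw",np.arctan2(Rm[1,0],Rm[0,0]),"tilt",Rm[2,2],"q",np.round(s["q"],2))
p=cams.read_camera("wrist")
for t,z in(("cap_fin",.16),("canister_mouth",.14),("cap",.14)):
    for a in cams.pinpoint(p,t)[:2]: print(t,np.round(a["xy"]),round(a["score"],2),np.round(atz(p,a["xy"],z),4))
a=cams.silhouettes(p,"cap_fin")
if a: print("sil",a[0]["score"],a[0]["mask"].sum(),np.round(a[0]["xy"]))
# wood-coloured top of the bar
hsv=cv2.cvtColor(p["pixels"],cv2.COLOR_RGB2HSV)
m=((hsv[...,0]>8)&(hsv[...,0]<22)&(hsv[...,1]>90)).astype(np.uint8)
if a: m*=cv2.dilate(a[0]["mask"].astype(np.uint8),np.ones((9,9)))
c=max(cv2.findContours(m,0,2)[0],key=cv2.contourArea)
b=cv2.boxPoints(cv2.minAreaRect(c));W=np.array([atz(p,x,.174) for x in b])
print("rect",np.round(b).tolist());print(np.round(W[:,:2],4).tolist(),"mid",W.mean(0))
for i in(0,1):
    d=W[i+1]-W[i];print("edge",np.linalg.norm(d),np.arctan2(d[1],d[0])%np.pi)
im=p["pixels"][:,:,::-1].copy();cv2.drawContours(im,[b.astype(int)],-1,(0,0,255),1)
cv2.imwrite(f"pics/{sys.argv[1]}.png",im)
E
python3 look.py w1
```

```text
t 4.525 pos [ 0.5637 -0.1799  0.2986] yaw 2.0017095925128383 tilt -0.9999999996589085 q [-0.4   0.09  1.39  0.    1.66 -0.83]
cap_fin [152. 114.] 0.83 [ 0.4556 -0.1593  0.16  ]
cap_fin [145. 208.] 0.82 [ 0.4807 -0.25    0.16  ]
cap [265.  39.] 0.95 [ 0.5234 -0.0535  0.14  ]
cap [247. 164.] 0.92 [ 0.5576 -0.1692  0.14  ]
sil 0.87 4897 [249. 170.]
rect [[220.0, 182.0], [221.0, 162.0], [279.0, 165.0], [278.0, 186.0]]
[[0.5398, -0.1896], [0.533, -0.1711], [0.5828, -0.1517], [0.5905, -0.17]] mid [ 0.56152993 -0.17062316  0.174     ]
edge 0.019764880252254983 1.9201601032123294
edge 0.05342428213079178 0.3702303413536722
```

View pics/w1.png

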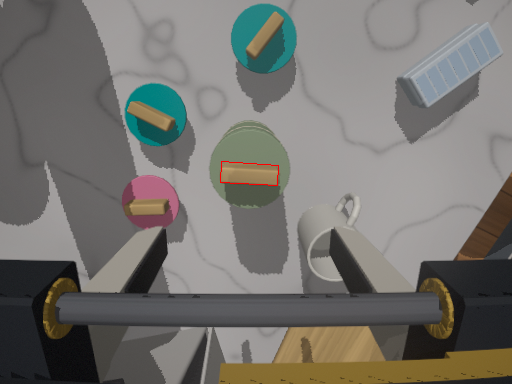

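The wrist picture shows the sage cap at (250,170) px with its bar lying along the image's x. That puts the bar at a world yaw of about 0.36, so I misread it from the top view. I'll turn the tool there and look again.

Emit:
step_arm([
  {"offset": [0,0,0],"roll": 0.182},
  {"offset": [0,0,0],"roll": 0.182},
  {"offset": [0,0,0],"roll": 0.182},
  {"offset": [0,0,0],"roll": 0.182},
  {"offset": [0,0,0],"roll": 0.182},
  {"offset": [0,0,0],"roll": 0.182},
  {"offset": [0,0,0],"roll": 0.182},
  {"offset": [0,0,0],"roll": 0.182},
  {"offset": [0,0,0],"roll": 0.182},
  {"offset": [0,0,3],"roll": 0},
  {"offset": [0,0,0],"roll": 0},
])

```text
t: 6.15
tool_pos: [0.5623, -0.1793, 0.266]
orientation: [-3.087, -0.568, 0.007]
force: [0.1, 0.6, -0.1]
opening: 0.0929
```

```bash
python3 look.py w2; python3 - <<'E'
from h import *
P=[cams.read_camera(n) for n in("top","side","wrist")]
A=np.zeros((3,3));b=np.zeros(3)
for p in P:
    rs=[r for r in cams.pinpoint(p,"cap_fin")]
    rs=[(r,np.linalg.norm(atz(p,r["xy"],.16)[:2]-[.566,-.176])) for r in rs]
    if not rs: continue
    r=min(rs,key=lambda k:k[1])[0];o,d=ray(p,r["xy"]);d/=np.linalg.norm(d);M=np.eye(3)-np.outer(d,d);A+=M;b+=M@o
    print(r,np.round(atz(p,r["xy"],.16),4))
print("tri",np.linalg.solve(A,b))
E
```

```text
t 6.15 pos [ 0.5623 -0.1793  0.266 ] yaw 0.36382542660874023 tilt -0.999987753159353 q [-0.4   0.09  1.44 -0.    1.61  0.81]
cap_fin [241. 190.] 0.87 [ 0.5605 -0.1736  0.16  ]
cap_fin [126. 156.] 0.85 [ 0.5538 -0.0698  0.16  ]
cap [301. 254.] 0.84 [ 0.5127 -0.2557  0.14  ]
cap [241. 180.] 0.83 [ 0.5632 -0.1718  0.14  ]
sil 0.88 5983 [246. 180.]
rect [[232.0, 155.0], [249.0, 155.0], [249.0, 221.0], [232.0, 221.0]]
[[0.5892, -0.1554], [0.5941, -0.1683], [0.5403, -0.1888], [0.535, -0.1751]] mid [ 0.5646559  -0.17190029  0.174     ]
edge 0.013855327159843635 1.93379611212826
edge 0.057629578482854146 0.36362991342463236
{'xy': [280.2, 211.3], 'score': 0.8} [ 0.5662 -0.1763  0.16  ]
{'xy': [286.6, 179.3], 'score': 0.88} [ 0.5653 -0.1717  0.16  ]
{'xy': [239.6, 189.3], 'score': 0.71} [ 0.5616 -0.1736  0.16  ]
tri [ 0.56461684 -0.17413438  0.16029867]
```

View pics/w2.png

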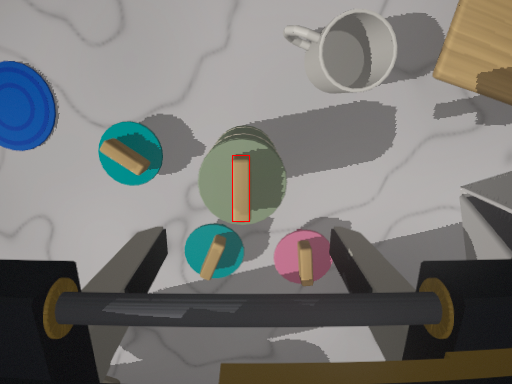

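The bar, at (240,188) px, is upright in the wrist view, so yaw 0.364 is aligned. The axis is at about (0.5645, -0.173). I'll correct sideways and go down.

Emit:
step_arm([
  {"offset": [0.4,-0.5,0],"roll": 0},
  {"offset": [0,0,3],"roll": 0},
  {"offset": [0,0,3],"roll": 0},
  {"offset": [0,0,2.5],"roll": 0},
  {"offset": [0,0,1.5],"roll": 0},
  {"offset": [0,0,0],"roll": 0},
  {"offset": [0,0,0],"roll": 0},
], fingers=4)

```text
t: 7.58
tool_pos: [0.5664, -0.1739, 0.17]
orientation: [3.089, 0.57, 0.002]
force: [0.5, 0.6, 0.8]
opening: 0.0405
```

```bash
python3 look.py w3
```

```text
t 7.575 pos [ 0.5664 -0.1739  0.17  ] yaw 0.3649184278218175 tilt -0.9999984948085536 q [-0.38  0.14  1.57  0.    1.43  0.82]
cap_fin [244. 241.] 0.78 [ 0.5616 -0.1738  0.16  ]
cap_fin [ 89. 180.] 0.61 [ 0.5656 -0.0767  0.16  ]
cap [208. 294.] 0.8 [ 0.5055 -0.1676  0.14  ]
cap [101. 177.] 0.77 [ 0.562  -0.0757  0.14  ]
sil 0.8 5175 [ 95. 176.]
rect [[55.0, 173.0], [69.0, 152.0], [125.0, 187.0], [111.0, 209.0]]
[[0.5682, -0.0637], [0.5825, -0.0684], [0.5744, -0.1013], [0.5597, -0.0972]] mid [ 0.57120628 -0.0826481   0.174     ]
edge 0.015028802350248909 2.8213229411684786
edge 0.03385864166274863 1.3318065059484578
```

View pics/w3.png

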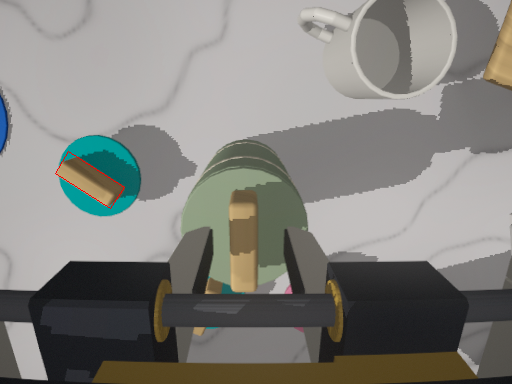

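The bar, at (244,240) px, is between the fingers and nearly centred. I'll finish the descent and close gently.

Emit:
step_arm([
  {"offset": [-0.15,0,1.0],"roll": 0},
  {"offset": [0,0,0.8],"roll": 0},
  {"offset": [0,0,0.3],"roll": 0},
  {"offset": [0,0,0],"roll": 0},
])

```text
t: 8.32
tool_pos: [0.564, -0.1743, 0.1472]
orientation: [-3.089, -0.57, 0.001]
force: [-0.4, 0.1, -1.3]
opening: 0.0401
```

Emit:
step_arm([
  {"offset": [0,0,0],"roll": 0},
  {"offset": [0,0,0],"roll": 0},
  {"offset": [0,0,0],"roll": 0},
  {"offset": [0,0,0],"roll": 0},
  {"offset": [0,0,0],"roll": 0},
], fingers=0, grip_force=20)

```text
t: 8.95
tool_pos: [0.564, -0.173, 0.1478]
orientation: [-3.087, -0.57, 0.001]
force: [-2.7, 6.2, 3.5]
opening: 0.0161
```

```bash
cat > st.py <<'E'
from h import *
s=robot.read_state();Rm=R.from_rotvec(s["orientation"]).as_matrix()
print(round(s["t"],2),"pos",np.round(s["tool_pos"],4),"yaw",round(np.arctan2(Rm[1,0],Rm[0,0]),4),"tilt",Rm[2,2],"q6",s["q"][5],"F",np.round(s["force"],1),"T",np.round(s["wrist_torque"],2),"op",s["opening"])
E
python3 st.py
```

```text
8.95 pos [ 0.564  -0.173   0.1478] yaw 0.3654 tilt -0.9999975798823934 q6 0.8195478816846438 F [-2.7  6.2  3.5] T [ 0.94  0.46 -0.01] op 0.016101535862463236
```

Emit:
step_arm([
  {"offset": [0,-0.1,-0.05],"roll": 0.0},
  {"offset": [0,0,0],"roll": 0.06},
  {"offset": [0,0,0],"roll": 0.06},
  {"offset": [0,0,0],"roll": 0.06},
  {"offset": [0,0,0],"roll": 0},
])

```text
t: 9.57
tool_pos: [0.5637, -0.1734, 0.1478]
orientation: [-3.128, -0.29, 0.001]
force: [-0.6, 1.4, -2.1]
opening: 0.0159
```

```bash
python3 st.py
```

```text
9.57 pos [ 0.5637 -0.1734  0.1478] yaw 0.1851 tilt -0.9999998652450252 q6 1.0004333976798552 F [-0.6  1.4 -2.1] T [0.22 0.07 0.01] op 0.0158528014240732
```

Emit:
step_arm([
  {"offset": [0,0,0],"roll": 0.04},
  {"offset": [0,0,0],"roll": 0.03},
  {"offset": [0,0,0],"roll": 0.02},
  {"offset": [0,0,0],"roll": 0},
])

```text
t: 10.07
tool_pos: [0.5638, -0.1735, 0.1481]
orientation: [3.138, 0.149, -0.0]
force: [0.0, -0.6, -2.0]
opening: 0.0159
```

```bash
python3 st.py
```

```text
10.07 pos [ 0.5638 -0.1735  0.1481] yaw 0.0951 tilt -0.9999999798956004 q6 1.0904344175590202 F [ 0.  -0.6 -2. ] T [ 0.06  0.05 -0.  ] op 0.01593836965340252
```

Emit:
step_arm([
  {"offset": [0,0,0],"roll": 0.03},
  {"offset": [0,0,0],"roll": 0.03},
  {"offset": [0,0,0],"roll": 0},
])

```text
t: 10.45
tool_pos: [0.5639, -0.1734, 0.1482]
orientation: [3.141, 0.054, 0.0]
force: [-0.3, 0.3, -2.1]
opening: 0.0162
```

```bash
python3 st.py
```

```text
10.45 pos [ 0.5639 -0.1734  0.1482] yaw 0.0342 tilt -0.9999999947719975 q6 1.1513607313926042 F [-0.3  0.3 -2.1] T [ 0.01 -0.01  0.04] op 0.016234026853675202
```

Emit:
step_arm([
  {"offset": [0,0,0],"roll": 0.025},
  {"offset": [0,0,0],"roll": 0},
])

```text
t: 10.7
tool_pos: [0.5639, -0.1734, 0.1482]
orientation: [3.142, 0.015, 0.0]
force: [-0.3, 0.8, -2.3]
opening: 0.016
```

```bash
python3 st.py
```

```text
10.7 pos [ 0.5639 -0.1734  0.1482] yaw 0.0093 tilt -0.9999999979857556 q6 1.1762938566723165 F [-0.3  0.8 -2.3] T [-0.01  0.01 -0.01] op 0.015975364143037445
```

Still free at 20°, so I'll keep going in small steps.

Emit:
step_arm([
  {"offset": [0,0,0],"roll": 0.03},
  {"offset": [0,0,0],"roll": 0.03},
  {"offset": [0,0,0],"roll": 0},
])

```text
t: 11.08
tool_pos: [0.5639, -0.1734, 0.1481]
orientation: [-3.141, 0.08, 0.0]
force: [-1.0, -0.1, -2.1]
opening: 0.0159
```

```bash
python3 st.py
```

```text
11.07 pos [ 0.5639 -0.1734  0.1481] yaw -0.0509 tilt -0.9999999997979446 q6 1.2364747495175246 F [-1.  -0.1 -2.1] T [0.02 0.04 0.04] op 0.015936411696933658
```

Emit:
step_arm([
  {"offset": [0,0,0],"roll": 0.03},
  {"offset": [0,0,0],"roll": 0.03},
  {"offset": [0,0,0],"roll": 0},
])

```text
t: 11.45
tool_pos: [0.5639, -0.1734, 0.1482]
orientation: [3.137, -0.174, 0.0]
force: [-0.4, -0.0, -1.6]
opening: 0.016
```

```bash
python3 st.py
```

```text
11.45 pos [ 0.5639 -0.1734  0.1482] yaw -0.1108 tilt -0.9999999990099746 q6 1.2964012907802591 F [-0.4 -0.  -1.6] T [0.01 0.01 0.02] op 0.016003129914135026
```

Emit:
step_arm([
  {"offset": [0,0,0],"roll": 0.03},
  {"offset": [0,0,0],"roll": 0.03},
  {"offset": [0,0,0],"roll": 0.03},
  {"offset": [0,0,0],"roll": 0},
])

```text
t: 11.95
tool_pos: [0.5639, -0.1734, 0.1481]
orientation: [-3.126, 0.315, 0.0]
force: [-0.8, 0.4, -0.8]
opening: 0.0158
```

```bash
python3 st.py
```

```text
11.95 pos [ 0.5639 -0.1734  0.1481] yaw -0.2008 tilt -0.9999999996268615 q6 1.3863704530107184 F [-0.8  0.4 -0.8] T [ 0.06 -0.01 -0.03] op 0.015765786848338008
```

It passed 28° freely (32.4° now, no torque), so this is the loosening way. I'll turn on to about 80°.

Emit:
step_arm([
  {"offset": [0,0,0],"roll": 0.092},
  {"offset": [0,0,0],"roll": 0.092},
  {"offset": [0,0,0],"roll": 0.092},
  {"offset": [0,0,0],"roll": 0.092},
  {"offset": [0,0,0],"roll": 0.092},
  {"offset": [0,0,0],"roll": 0.092},
  {"offset": [0,0,0],"roll": 0.092},
  {"offset": [0,0,0],"roll": 0.092},
  {"offset": [0,0,0],"roll": 0.092},
  {"offset": [0,0,0],"roll": 0},
])

```text
t: 13.2
tool_pos: [0.5634, -0.1738, 0.1479]
orientation: [2.735, -1.544, -0.001]
force: [-2.5, -3.3, -1.7]
opening: 0.0159
```

```bash
python3 st.py
```

```text
13.2 pos [ 0.5634 -0.1738  0.1479] yaw -1.0277 tilt -0.9999993846962846 q6 2.2130228212674763 F [-2.5 -3.3 -1.7] T [-0.51  0.46 -0.02] op 0.01588706588693803
```

Emit:
step_arm([
  {"offset": [0,0,0],"roll": 0},
  {"offset": [0,0,0],"roll": 0},
  {"offset": [0,0,-0.2],"roll": 0},
  {"offset": [0,0,-0.3],"roll": 0},
  {"offset": [0,0,-0.3],"roll": 0},
  {"offset": [0,0,0],"roll": 0},
], grip_force=35)

```text
t: 13.95
tool_pos: [0.5648, -0.173, 0.1571]
orientation: [-2.735, 1.543, -0.003]
force: [0.4, -0.3, -2.3]
opening: 0.0157
```

```bash
python3 st.py
```

```text
13.95 pos [ 0.5648 -0.173   0.1571] yaw -1.0276 tilt -0.9999975856164487 q6 2.2135542165203783 F [ 0.4 -0.3 -2.3] T [ 0.11 -0.05  0.04] op 0.015741969329706715
```

Emit:
step_arm([
  {"offset": [0,0,-0.6],"roll": 0},
  {"offset": [0,0,-0.8],"roll": 0},
  {"offset": [0,0,-1],"roll": 0},
  {"offset": [0,0,-1.5],"roll": 0},
  {"offset": [0,0,-2],"roll": 0},
  {"offset": [0,0,-2],"roll": 0},
  {"offset": [0,0,-1.5],"roll": 0},
  {"offset": [0,0,-0.6],"roll": 0},
  {"offset": [0,0,0],"roll": 0},
])

```text
t: 15.08
tool_pos: [0.5641, -0.1735, 0.2564]
orientation: [-2.735, 1.545, -0.001]
force: [0.1, 0.3, -2.5]
opening: 0.0153
```

```bash
python3 st.py; python3 - <<'E'
from h import *
for n in("top","side"):
    p=cams.read_camera(n)
    for a in cams.pinpoint(p,"disc")[:1]: print(n,a,atz(p,a["xy"],0))
    for a in cams.silhouettes(p,"disc")[:1]:
        c=max(cv2.findContours(a["mask"].astype(np.uint8),0,2)[0],key=cv2.contourArea)
        W=np.array([atz(p,x[0],.004)[:2] for x in c]).astype(np.float32)
        print(a["score"],cv2.minEnclosingCircle(W))
cv2.imwrite("pics/s2.png",p["pixels"][100:340,100:420,::-1].repeat(2,0).repeat(2,1))
E
```

```text
15.07 pos [ 0.5641 -0.1735  0.2564] yaw -1.0282 tilt -0.9999998694090192 q6 2.213759969055394 F [ 0.1  0.3 -2.5] T [ 0.07 -0.04  0.05] op 0.015337718557651134
top {'xy': [185.1, 227.2], 'score': 0.76} [0.5146288  0.13969562 0.        ]
0.82 ((0.5163062214851379, 0.14421311020851135), 0.0599028654396534)
side {'xy': [232.3, 308.2], 'score': 0.86} [0.51559006 0.14516094 0.        ]
0.57 ((0.5130712985992432, 0.1471513956785202), 0.05993473157286644)
```

View pics/s2.png

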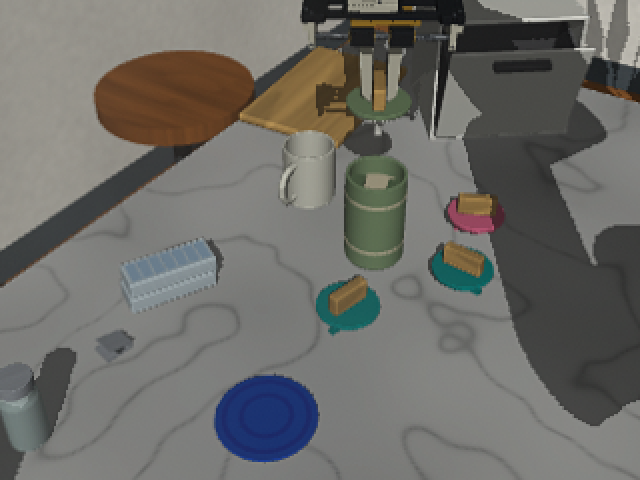

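The cap hangs free and level above the canister, at (375,105) px in the crop. The disc centre is at (0.5145, 0.1455). I'll roll back to spare joint 6, then carry the cap across.

Emit:
step_arm([
  {"offset": [0,0,0],"roll": -0.15},
  {"offset": [0,0,0],"roll": -0.15},
  {"offset": [0,0,0],"roll": -0.15},
  {"offset": [0,0,0],"roll": -0.15},
  {"offset": [0,0,0],"roll": -0.15},
  {"offset": [0,0,0],"roll": -0.15},
  {"offset": [0,0,0],"roll": 0},
])

```text
t: 16.25
tool_pos: [0.5638, -0.1733, 0.2558]
orientation: [-3.135, 0.203, 0.001]
force: [-0.7, 0.4, -1.6]
opening: 0.016
```

Emit:
step_arm([
  {"offset": [-0.4,-1.5,0],"roll": 0},
  {"offset": [-0.9,-3,0],"roll": 0},
  {"offset": [-1.1,-4,0],"roll": 0},
  {"offset": [-1.2,-4,0],"roll": 0},
  {"offset": [-1.2,-4,0],"roll": 0},
  {"offset": [-1.2,-4,0],"roll": 0},
  {"offset": [-1.1,-4,0],"roll": 0},
  {"offset": [-1.0,-3.5,0],"roll": 0},
  {"offset": [-0.6,-2,0],"roll": 0},
  {"offset": [-0.3,-1,0],"roll": 0},
  {"offset": [0,0,0],"roll": 0},
  {"offset": [0,0,0],"roll": 0},
])

```text
t: 17.75
tool_pos: [0.5143, 0.1449, 0.2561]
orientation: [3.135, -0.203, -0.0]
force: [-0.3, -0.1, -1.6]
opening: 0.0158
```

```bash
python3 st.py; python3 - <<'E'
from h import *
T=[cams.read_camera(n)["pixels"] for n in("top","side")]
a=np.hstack([cv2.resize(T[0][130:330,100:360],(400,308)),cv2.resize(T[1],(400,308))])
cv2.imwrite("pics/f.png",a[:,:,::-1])
E
```

```text
17.75 pos [0.5143 0.1449 0.2561] yaw -0.1293 tilt -0.9999999475558135 q6 1.8790085142088786 F [-0.3 -0.1 -1.6] T [0.04 0.06 0.01] op 0.015846576778803547
```

View pics/f.png

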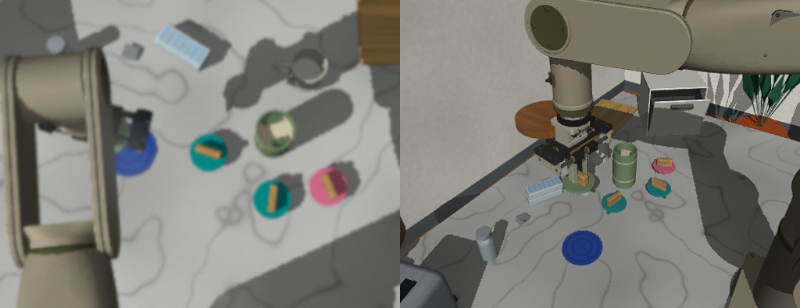

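The cap, at (578,183) px in the side half, is held level above the disc. The canister is open and everything else is where it was, so I'll hand in.

```bash
python3 -c "
from h import *
print(robot.close_job())"; python3 st.py
```

```text
the job is handed in; nothing more can be done
None
the job is handed in; nothing more can be done
```

The sage canister is open, and I handed the job in at about 18 s with the cap still held, level, over the middle of the blue disc.

- **Unscrewing:** I gripped the bar across its thickness and turned it clockwise, seen from above, in small steps. It passed 28° with almost no torque (about 0.04 N m at most), so this was the loosening way and it never met its stop. I turned it to about 80°, and it lifted straight out freely.
- **Final position:** The tool was at (0.514, 0.145), against a measured disc centre of about (0.5145, 0.1455). The two cameras' estimates of that centre differed by a few mm. By calculation, the cap's lowest part is about 0.22 m above the work surface, so roughly 215 mm above the disc.
- **Last checks:** Tilt was near zero and the opening was 15.8 mm on the 16 mm bar. The force reading was 1.6 N downward, which fits the cap's weight. Nothing else looked moved in the last top and side pictures; the arm partly hid the disc in the top view.
- **Disagreements:** I first misread the bar's direction in the small top view. The wrist camera corrected it before I touched anything. No other check failed.

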